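# Snap the retaining clip onto the sloping pulley spindle

## Robot

A 7-joint arm with a two-finger parallel gripper is mounted at the origin on a cart in front of the work surface, level with it; the furniture and walls round the work are solid. World frame = base frame: x ahead of the robot, y to its left, z up, the work surface at z = 0. Lengths are in m, angles in degrees, forces in N, time in s.
With the tool pointing down it reaches from about 0.425 to 0.875 m from the base axis. Payload 4.7 kg.
Tool frame: the origin (TCP) lies at the very end of the fingers, on their centre line; the grasp point (between the pads) lies 19 mm behind it; z points along the fingers, y is the line along which they close (so a half turn about z gives the same grasp; the last joint's range is limited). The gripper opens to 87 mm and grips with 3 to 60 N. Pads are 19 mm wide; open, the fingers measure 117 mm over their backs; the gripper's body (75 mm by 190 mm) begins 51 mm behind the grasp point.
Start: joints at [64.578, 18.392, -4.016, 83.108, 1.295, 78.541, -3.26], TCP at [0.287, -0.583, 0.223] pointing down, gripper open.
Joint ranges: [-163.93, 163.93], [-17.29, 119.83], [-79.2, 71.16], [3.27, 140.29], [-89.18, 269.18], [5.43, 117.66], [-154.24, 154.24]. Speed limits (degrees/s): [147.25, 147.25, 180, 180, 180, 180, 180].

## Interface

Orientations are given as [roll, pitch, yaw] about the fixed x, y, z axes, in that order (R = Rz(yaw) Ry(pitch) Rx(roll)).
In Python, from cell import get_obs, read_camera, sign_off, silhouettes gives the robot as it stands.
- The arm moves only by the tool play_rows, never from a script. Its argument "steps" is a list that holds one entry, the list of rows, each a list of 7 numbers: the shift along the tool's x, y, z in m, then the turn, a rotation vector about the tool's x, y, z in rad, then the finger opening in m, from 0 to 0.087. A call has 1 to 12 rows; each row shifts and turns the commanded pose from where the row before left it, along the tool's axes as they then stand; what a row does not reach is not made up. A row lasts 1/10 s, in which the tool goes at most 50 mm and 8.59 degrees, less where a joint would pass 70% of its speed; a pose out of reach is approached as far as the arm can. A call is refused whole if a number of a shift passes 0.05 or a number of a turn 0.15, either way. A call with a gripper value outside its range is refused whole. The fingers move at their own pace and stop on an object; "force" is the grip in N (left out, the last holds). Time passes only in rows, so rows that do not move let the fingers close. It gives the time, the measured TCP pose, the force, the opening and the grip force at its end, in the units of the state.
- get_obs(): the state, without advancing time (a new reading comes with each control period).
- read_camera(name): name is "scene" or "top" or "wrist"; returns a dict with "frame" (400x640x3 uint8, red, green, blue), "intrinsics" (3x3 intrinsics, pixels), "view" (4x4, takes a point from world to camera coordinates). Camera axes: x right, y up, looking along -z (the intrinsics and any distortion apply to the point x, -y, -z); pixel columns grow to the right and rows downward; lengths in m; the calibration is good to about 2 mm. A picture is of the moment at which its call begins. There is no depth.
- sign_off(): hands the job in; it is judged then, once.
Trained networks look in the newest picture that a camera, given by its name, has taken for a name from the list of things; names that differ only in an ending like _2 or _b are one class to them, and where a whole thing is asked for, a point or a joint stands for the part that bears it (a point fixed in the world has none). Each returns a list of dicts, best first, with "p" (0 to 1); they miss things now and then, are a little off and sometimes report something else, mostly with a low value. They report only what shows in the picture. A call takes as long as a camera call.
- silhouettes(camera, name): "pixels" (400x640 bool, what is visible of it) and "extent" ([left, top, right, bottom] in pixels, round what is visible of it).
The state is a dict: "time_s": time; "qpos": joint angles; "joint_velocities": joint speeds; "effort": joint torques, N m; "tool_pos": TCP position; "tool_rot": TCP orientation; "force": force on the tool from outside, world axes, zero at the start; "wrist_torque": the same for the moment, N m; "grip_width": finger opening in m; "grasp_force": force on a finger pad.
Only numpy, scipy, OpenCV 4.12 (cv2) and the standard library are available. Lean on these libraries where they do the work, as an engineer would, in place of code of your own. Each camera call takes 0.05 s, during which the arm holds its last target. There are 200 camera calls.

## Task

Take the large retaining clip with the orange tab out of its grey rack and press it sideways into the empty groove of the sloping spindle, next to the blue pulley, until its jaws snap shut and it sits fully home and square in the groove. Let go of it there, and leave the other things on the table where they are.

Things in the scene. Friction and masses are not known exactly. Their poses are not given: they have to be found in the camera images.
- clip: Open spring clip of steel with an orange tab, 100 mm tall, 50 mm wide, 12 mm thick, 84 g. Origin: centre of the round opening that goes round the spindle. x: through the thickness (comes to lie along the spindle), y: across the width, z: from the opening to the tab. It stands in the rack with z up. Half a turn about z makes no difference.
- clip_tab (a point): Middle of the clip's orange tab, 58 mm along z from the clip's origin. The tab is 26 mm wide (y), 12 mm thick (x) and reaches from z = 38 to 78 mm; below it a shoulder 50 mm wide (y), 13 mm thick, z = 30 to 38 mm, on which fingertips can push. Grip the tab across its 26 mm, fingertips above the shoulder, so that they pass over the pulley. Axes as the clip's.
- clip_mouth (a point): Between the lips of the two sprung jaws, 8 mm below the clip's origin (z = -8). Lips 23 mm apart; below them the jaws flare to 40 mm apart at the tips (z = -22). Pressed along -z onto the groove's 30 mm floor, first touch about 17 mm before home, the jaws spread (10 to 20 N of push at most), snap shut behind it at home, and hold the clip by themselves.
- spindle: Fixed steel spindle. Origin: on its axis, middle of the empty groove, 95 mm above the table. x: along the spindle from the free end (x = -30 mm) to the pulley, rising at 30 degrees; y: level; z: square to the spindle, 30 degrees off vertical, leaning over the free end: press the clip on along -z. Groove: brass floor 30 mm across, 16 mm wide, between 39 mm collars with bevelled edges (mouth 22 mm).
- pulley_face (a point): Centre of the face of the blue pulley that looks to the groove, 16 mm along x from the spindle's origin. The fixed pulley is 64 mm in diameter and 30 mm wide (x = 16 to 46 mm in the spindle's frame); behind it, from x = 60 mm, the slanted aluminium plate, 78 mm wide, top edge at z = 28 mm, 154 mm above the table. Axes as the spindle's.
- stand: Grey base plate of the stand, 180 x 100 x 12 mm, fixed to the table. Origin: centre of the underside, z up, x from the spindle's free end to the plate's foot. The spindle's origin is at (-55, 0, 95) mm in this frame.
- rack: Grey plastic rack fixed to the table, base 74 x 110 x 10 mm, with two upright walls 90 mm long (along y), tops 45 mm above the table, and a slot 14 mm wide between them, in which the clip stands tab up. Origin: centre of the underside; z up, y along the slot. The clip lifts straight up out of it.
- battery_pack: Bystander: black battery pack, 66 x 102 x 37 mm. Origin: centre of its underside. Not to be disturbed.
- power_driver: Bystander: red cordless screwdriver lying down, 45 x 174 x 50 mm. Origin: centre of its underside. Not to be disturbed.
- note_pad: Bystander: white note pad with a dark red edge, lying flat, 106 x 75 x 8 mm. Origin: centre of its underside. Not to be disturbed.
- red_tape: Bystander: roll of red tape lying flat, 68 x 68 x 24 mm. Origin: centre of its underside. Not to be disturbed.
- yellow_box: Bystander: yellow box, 52 x 45 x 55 mm. Origin: centre of its underside. Not to be disturbed.
- orange_case: Bystander: flat orange case, 77 x 152 x 23 mm. Origin: centre of its underside. Not to be disturbed.

How it is judged:
By the outcome, as a careful person would: the job done as asked, in the order asked, and still so for the second after the job is handed in, with the robot touching nothing.
It also fails if it takes over 61 s, if anything falls off the work surface, if the arm or the gripper's body presses on something with over 40 N, if the wrist force passes 120 N, or if a joint passes its speed limit or range.

## Working session

There is one attempt and no reset: what is moved stays moved. The work goes in short steps, Python scripts to look and compute and a tool call to move; the robot and the scene stay as the last step left them, time stands still between calls to the robot, and variables do not carry over. Pictures are saved under pics/ and viewed, at most 11 in all, crops included, and the job is handed in when it is done.

Besides the shell and the picture viewer there is one more tool, called after "Call:" as name([rows], argument=value, ...), one row to a line, values as JSON. play_rows: Moves the arm, as the interface text tells. Its arguments: {"type":"object","properties":{"steps":{"type":"array","items":{"type":"array","items":{"type":"array","items":{"type":"number"}}}},"force":{"type":"number"}},"required":["steps"]}

```bash
ls; mkdir -p pics; python3 - <<'E'
from cell import *
import cv2,numpy as np
print({k:np.round(v,3) for k,v in get_obs().items()})
for c in("scene","top"):
    r=read_camera(c);cv2.imwrite(f"pics/{c}0.png",r["frame"][:,:,::-1]);np.savez(c+"0.npz",**{k:r[k] for k in("intrinsics","view")})
    print(c,[k for k in r],np.round(r["intrinsics"],1).tolist(),np.round(r["view"],3).tolist())
    for n in("clip","clip_tab","spindle","pulley_face","stand","rack"):
        print(n,[(round(d["p"],2),np.round(d["extent"]).tolist(),int(d["pixels"].sum())) for d in silhouettes(c,n)[:3]])
E
```

```text
pics
{'time_s': np.float64(0.0), 'qpos': array([64.579, 18.439, -4.015, 83.174,  1.295, 78.542, -3.263]), 'joint_velocities': array([-0.015,  0.082, -0.019, -0.027, -0.096, -0.002, -0.044]), 'effort': array([-0.0000e+00, -4.9129e+01, -4.0400e-01, -3.1252e+01, -6.4000e-02,
        4.4000e-02,  0.0000e+00]), 'tool_pos': array([ 0.287, -0.583,  0.221]), 'tool_rot': array([-1.79891e+02,  6.00000e-03,  2.62270e+01]), 'force': array([-0.467,  0.169,  0.791]), 'wrist_torque': array([ 0.01 , -0.006, -0.015]), 'grasp_force': np.float64(0.0), 'grip_width': np.float64(0.087)}
scene ['frame', 'intrinsics', 'view'] [[409.9, 0.0, 311.9], [0.0, 409.9, 199.4], [0.0, 0.0, 1.0]] [[-0.44, -0.898, 0.007, 0.278], [0.668, -0.322, 0.671, -0.384], [-0.6, 0.299, 0.742, -1.159], [0.0, 0.0, 0.0, 1.0]]
clip [(0.69, [262.0, 176.0, 280.0, 194.0], 162)]
clip_tab [(0.49, [196.0, 247.0, 230.0, 281.0], 726)]
spindle [(0.83, [320.0, 147.0, 364.0, 185.0], 613)]
pulley_face [(0.58, [318.0, 145.0, 364.0, 186.0], 715)]
stand [(0.6, [311.0, 148.0, 360.0, 193.0], 1516)]
rack [(0.63, [256.0, 182.0, 292.0, 208.0], 519)]
top ['frame', 'intrinsics', 'view'] [[384.7, 0.0, 316.8], [0.0, 384.7, 204.5], [0.0, 0.0, 1.0]] [[-0.079, -0.997, -0.007, 0.101], [0.973, -0.078, 0.219, -0.533], [-0.219, 0.011, 0.976, -0.981], [0.0, 0.0, 0.0, 1.0]]
clip []
clip_tab [(0.51, [271.0, 156.0, 292.0, 173.0], 175)]
spindle [(0.8, [344.0, 144.0, 406.0, 187.0], 1379), (0.65, [244.0, 245.0, 274.0, 288.0], 1034), (0.61, [261.0, 161.0, 301.0, 184.0], 732)]
pulley_face [(0.69, [342.0, 145.0, 402.0, 186.0], 1343)]
stand [(0.96, [332.0, 151.0, 402.0, 202.0], 2337)]
rack [(0.76, [263.0, 158.0, 301.0, 186.0], 769)]
```

```bash
python3 - <<'E'
import cv2,numpy as np
a=cv2.imread("pics/scene0.png")[110:250,190:430];b=cv2.imread("pics/top0.png")[120:280,230:430]
a=cv2.resize(a,(800,467),interpolation=cv2.INTER_CUBIC);cv2.imwrite("pics/s1.png",a)
cv2.imwrite("pics/t1.png",cv2.resize(b,(750,600),interpolation=cv2.INTER_CUBIC))
E
```

```text
(no output)
```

View pics/s1.png

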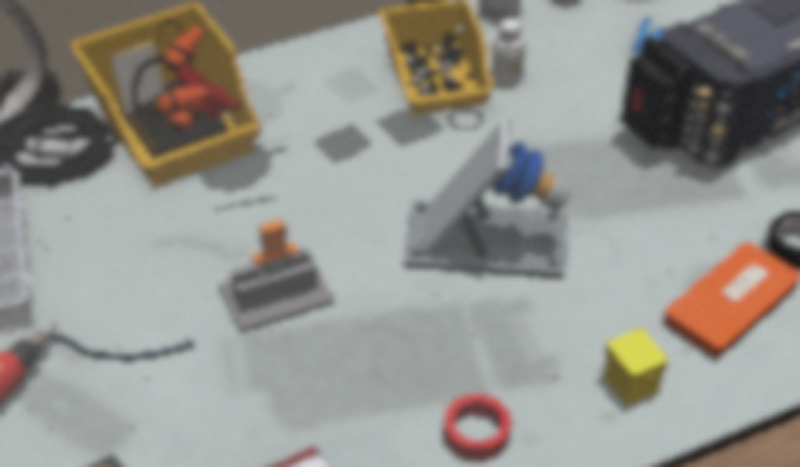

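View pics/t1.png

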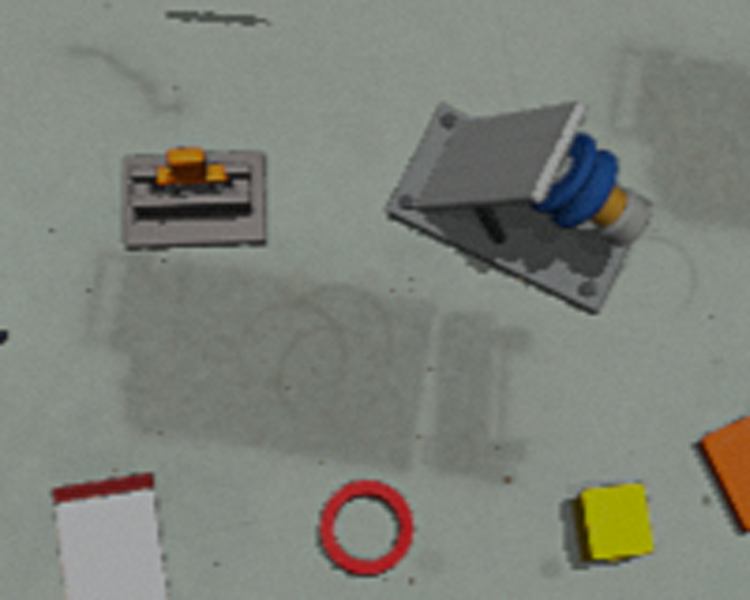

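View pics/top0.png

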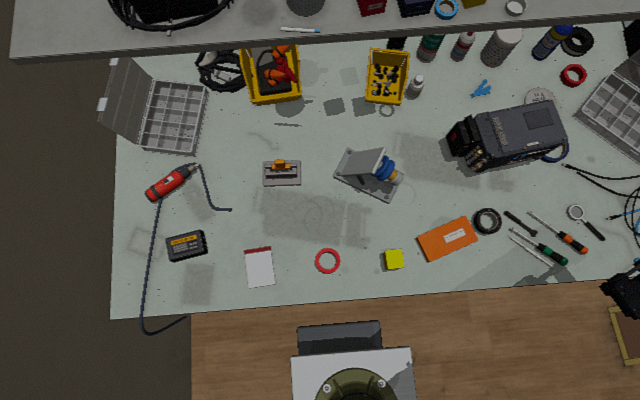

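The overview shows the rack at top pixel (282,173), long side about level in the picture, with the clip's orange tab at (280,162). The stand is at (368,175); its free end and brass groove point right and down, to about (392,177). Next I turn the corners into positions.

```bash
cat > h.py <<'E'
import numpy as np,cv2
from scipy.spatial.transform import Rotation as R
def load(c): d=np.load(c+".npz");return d["intrinsics"],d["view"]
def proj(K,V,P):
    P=np.atleast_2d(P);c=P@V[:3,:3].T+V[:3,3];c=c*[1,-1,-1];q=c@K.T;return q[:,:2]/q[:,2:]
def unproj(K,V,uv,z):
    uv=np.atleast_2d(uv);d=np.c_[uv,np.ones(len(uv))]@np.linalg.inv(K).T*[1,-1,-1]
    d=d@V[:3,:3];o=-V[:3,:3].T@V[:3,3];return o+d*((z-o[2])/d[:,2])[:,None]
E
python3 - <<'E'
from h import *
K,V=load("top0")
f=lambda p:np.array(p)/3.75+[230,120]
r=unproj(K,V,f([(124,155),(266,152),(268,243),(127,248)]),.01)
s=unproj(K,V,f([(443,103),(388,212),(597,313),(650,205)]),.012)
for n,q in(("rack",r),("stand",s)): print(n,np.round(q,3).tolist(),np.round(q.mean(0),3))
y=r[0]+r[3]-r[1]-r[2];print("rack y yaw",np.degrees(np.arctan2(y[1],y[0])),np.linalg.norm(r[0]-r[1]),np.linalg.norm(r[0]-r[3]))
e=s[1]-s[2];print("stand x yaw",np.degrees(np.arctan2(e[1],e[0])),np.linalg.norm(e),np.linalg.norm(s[0]-s[1]))
print("tab top",unproj(K,V,f([(170,148),(204,148),(204,160),(170,160)]),.11))
E
```

```text
rack [[0.691, 0.203, 0.01], [0.685, 0.093, 0.01], [0.611, 0.097, 0.01], [0.616, 0.205, 0.01]] [0.651 0.149 0.01 ]
stand [[0.713, -0.048, 0.012], [0.628, 0.003, 0.012], [0.536, -0.147, 0.012], [0.617, -0.198, 0.012]] [ 0.623 -0.097  0.012]
rack y yaw 87.0432186247986 0.11033812391263866 0.07499217041819699
stand x yaw 58.54352117099848 0.17599789636501548 0.09879091696259686
tab top [[0.65787833 0.15801303 0.11      ]
 [0.65593302 0.13412526 0.11      ]
 [0.64706767 0.13466221 0.11      ]
 [0.64900782 0.15850429 0.11      ]]
```

Call:
play_rows([
  [[0,0,-0.01,0,0,0.1275,0.087],[0,0,-0.01,0,0,0.1275,0.087],[0,0,-0.01,0,0,0.1275,0.087],[0,0,-0.01,0,0,0.1275,0.087],[0.017,-0.044,0,0,0,0,0.087],[0.017,-0.044,0,0,0,0,0.087],[0.017,-0.044,0,0,0,0,0.087],[0.017,-0.044,0,0,0,0,0.087],[0.017,-0.044,0,0,0,0,0.087],[0.017,-0.044,0,0,0,0,0.087],[0.017,-0.044,0,0,0,0,0.087],[0.017,-0.044,0,0,0,0,0.087]],
])

```text
time_s: 1.9
tool_pos: [0.442, -0.2368, 0.263]
tool_rot: [180.0, -0.0, -3.0]
force: [0.5, -0.7, 0.8]
grip_width: 0.0871
grasp_force: 0.0
```

Call:
play_rows([
  [[0.017,-0.044,0,0,0,0,0.087],[0.017,-0.044,0,0,0,0,0.087],[0.017,-0.044,0,0,0,0,0.087],[0.017,-0.044,0,0,0,0,0.087]],
])

```text
time_s: 2.3
tool_pos: [0.5191, -0.0647, 0.263]
tool_rot: [180.0, -0.1, -3.0]
force: [1.0, -0.7, -0.4]
grip_width: 0.0866
grasp_force: 0.0
```

```bash
cat > look.py <<'E'
import sys
from h import *
from cell import *
n=sys.argv[1];r=read_camera("wrist");cv2.imwrite(f"pics/{n}.png",r["frame"][:,:,::-1]);K,V=r["intrinsics"],r["view"];np.savez(n+".npz",intrinsics=K,view=V)
o=get_obs();print(o["tool_pos"],o["tool_rot"],"cam",np.round(-V[:3,:3].T@V[:3,3],3),"axis",np.round(-V[2,:3],2),"right",np.round(V[0,:3],2))
for t in sys.argv[2:]:
    for d in silhouettes("wrist",t)[:2]: print(t,round(d["p"],2),np.round(d["extent"]).tolist(),int(d["pixels"].sum()))
E
python3 look.py w1 clip rack spindle pulley_face stand
```

```text
[ 0.52171785 -0.05438972  0.26313187] [-179.66276494   -0.19522174   -2.33575419] cam [ 0.588 -0.068  0.425] axis [-0.25  0.01 -0.97] right [-0.05 -1.    0.  ]
clip 0.58 [84.0, 54.0, 169.0, 82.0] 1234
rack 0.65 [103.0, 48.0, 197.0, 108.0] 4415
spindle 0.83 [283.0, 28.0, 426.0, 134.0] 9758
pulley_face 0.84 [281.0, 30.0, 424.0, 135.0] 9594
pulley_face 0.59 [88.0, 55.0, 169.0, 81.0] 1225
stand 0.86 [266.0, 15.0, 427.0, 156.0] 12983
stand 0.71 [89.0, 57.0, 170.0, 80.0] 1225
```

View pics/w1.png

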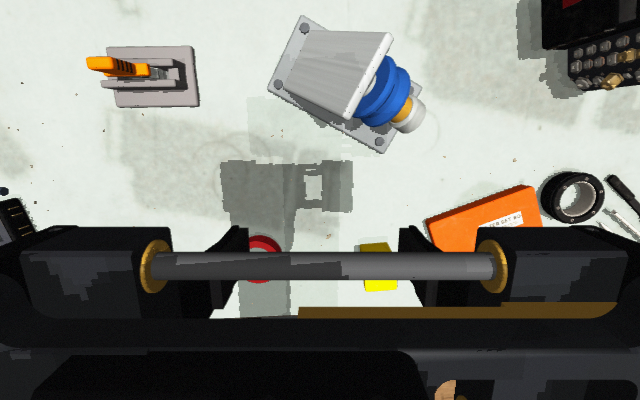

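The wrist view shows the rack at (153,76) with the orange tab leaning left at (100,65), and the stand corners at (302,15), (267,89) and (385,153). The brass groove is at (403,108), with the pulley up and left of it.

```bash
python3 - <<'E'
from h import *
K,V=load("w1")
r=unproj(K,V,[(108,47),(192,45),(199,105),(115,107)],.01)
s=unproj(K,V,[(302,15),(267,89),(385,153)],.012)
print("rack",np.round(r.mean(0),4)); y=r[0]+r[3]-r[1]-r[2];print(np.degrees(np.arctan2(y[1],y[0])),np.linalg.norm(r[0]-r[1]),np.linalg.norm(r[0]-r[3]))
e=s[1]-s[2];print("stand x yaw",np.degrees(np.arctan2(e[1],e[0])),np.linalg.norm(e),np.linalg.norm(s[0]-s[1]),(s[0]+s[2])/2)
im=cv2.imread("pics/w1.png");o=im[40:115,80:205];cv2.imwrite("pics/w1c.png",np.hstack([cv2.resize(o,None,fx=3.2,fy=3.2,interpolation=2),cv2.resize(im[10:160,260:435],(400,int(150*400/175)),interpolation=2)[:240]]))
E
```

```text
rack [0.6542 0.1475 0.01  ]
88.247288057969 0.10627791269415816 0.07262110220605407
stand x yaw 59.288686174775506 0.17816183361845986 0.09776885991674039 [ 0.62740632 -0.10003433  0.012     ]
```

Call:
play_rows([
  [[0.008,-0.045,0,0,0,0,0.087],[0.008,-0.045,0,0,0,0,0.087],[0.008,-0.045,0,0,0,0,0.087],[0.008,-0.045,0,0,0,0,0.087],[0.0,-0.022,0,0,0,0,0.087],[0,0,0,0,0,0,0.087],[0,0,0,0,0,0,0.087]],
])

```text
time_s: 3.3
tool_pos: [0.5613, 0.1316, 0.2623]
tool_rot: [179.9, 0.0, -3.1]
force: [-0.5, -2.0, 0.4]
grip_width: 0.0871
grasp_force: 0.0
```

```bash
python3 look.py w2 clip clip_tab rack; python3 - <<'E'
import cv2
im=cv2.imread("pics/w2.png");cv2.imwrite("pics/w2c.png",cv2.resize(im[0:200,200:440],(720,600),interpolation=2))
E
```

```text
[0.56145118 0.13063489 0.26229715] [ 1.79898856e+02  6.33228124e-03 -3.20414540e+00] cam [0.631 0.128 0.424] axis [-0.25  0.01 -0.97] right [-0.05 -1.    0.  ]
clip 0.84 [283.0, 86.0, 329.0, 110.0] 681
clip_tab 0.75 [285.0, 93.0, 326.0, 108.0] 640
rack 0.7 [266.0, 73.0, 349.0, 129.0] 4157
rack 0.55 [284.0, 91.0, 328.0, 106.0] 646
```

View pics/w2c.png

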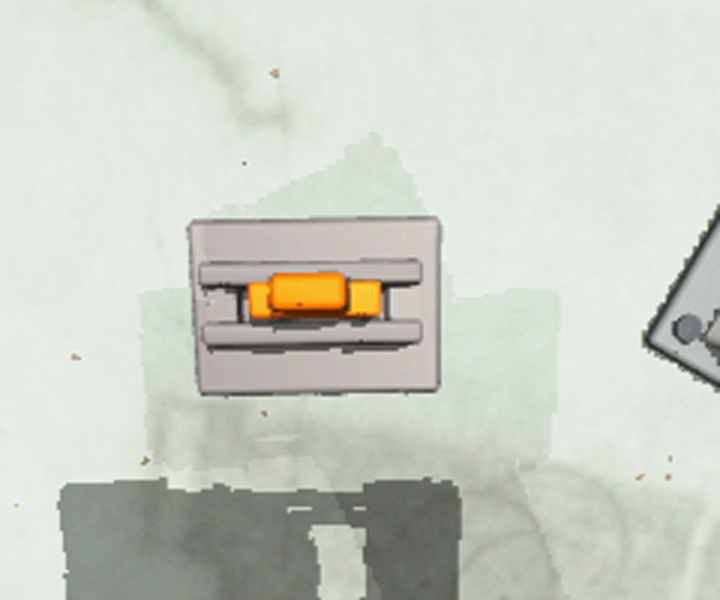

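The crop shows the tab's top centred at about (310,290), i.e. full-picture pixel (303,97). The rack's base corners are at (189,219), (440,217), (438,393) and (200,394), and the shoulder shows on both sides.

```bash
python3 - <<'E'
from h import *
K,V=load("w2");print(K[0,0])
f=lambda p:np.array(p)/3+[200,0]
r=unproj(K,V,f([(189,219),(440,217),(438,393),(200,394)]),.01)
print("rack",np.round(r.mean(0),4)); y=r[0]+r[3]-r[1]-r[2];print(np.degrees(np.arctan2(y[1],y[0])),np.linalg.norm(r[0]-r[1]),np.linalg.norm(r[0]-r[3]))
print(unproj(K,V,f([(272,275),(347,273),(347,309),(272,311)]),.11))
print(unproj(K,V,f([(249,300),(382,300)]),.07))
w=unproj(K,V,f([(200,263),(421,262),(421,343),(203,344)]),.045);print(w,w.mean(0))
E
```

```text
299.24466960840937
rack [0.6538 0.1493 0.01  ]
87.1970481510163 0.10767033319674044 0.07329734339006033
[[0.65939787 0.15826604 0.11      ]
 [0.65866933 0.1335001  0.11      ]
 [0.64735451 0.13419517 0.11      ]
 [0.64808646 0.15920273 0.11      ]]
[[0.65467831 0.17142688 0.07      ]
 [0.65195456 0.1216503  0.07      ]]
[[0.67136564 0.19266172 0.045     ]
 [0.66695077 0.10496711 0.045     ]
 [0.63598136 0.10621749 0.045     ]
 [0.64043854 0.19463605 0.045     ]] [0.65368408 0.14962059 0.045     ]
```

Call:
play_rows([
  [[0.0456,-0.0102,0,0,0,0,0.06],[0.0456,-0.0102,0,0,0,0,0.06],[0,0,0.03,0,0,0,0.06],[0,0,0.03,0,0,0,0.06],[0,0,0.03,0,0,0,0.06],[0,0,0.03,0,0,0,0.06],[0,0,0.02,0,0,0,0.06],[0,0,0.01,0,0,0,0.06],[0,0,0,0,0,0,0.06],[0,0,0,0,0,0,0.06]],
])

```text
time_s: 4.5
tool_pos: [0.6539, 0.1488, 0.1136]
tool_rot: [-180.0, -0.1, -3.0]
force: [0.1, 0.2, 1.6]
grip_width: 0.0598
grasp_force: 0.0
```

```bash
python3 look.py w3 clip_tab; python3 - <<'E'
from h import *
K,V=load("w3")
im=cv2.imread("pics/w3.png");u=proj(K,V,[[.6535,.1464,.11],[.6535,.1464,.07]]);print(u)
c=u[0].astype(int);y0=max(0,c[1]-70);x0=c[0]-80;print(x0,y0)
cv2.imwrite("pics/w3c.png",cv2.resize(im[y0:y0+120,x0:x0+160],(640,480),interpolation=2))
E
```

```text
[0.65421372 0.14915443 0.11417245] [-1.79971251e+02 -1.40575566e-01 -3.02410287e+00] cam [0.723 0.145 0.275] axis [-0.25  0.01 -0.97] right [-0.05 -1.    0.  ]
clip_tab 0.73 [290.0, 200.0, 359.0, 250.0] 2510
[[327.61805291 241.68157111]
 [326.79443187 219.95466635]]
247 171
```

View pics/w3c.png

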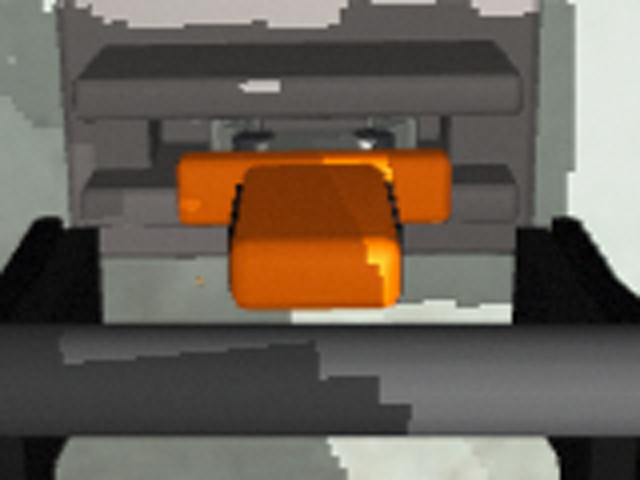

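The crop shows the tab top centred at (316,271), i.e. full pixel (326,239), midway between the fingers and within about 2 mm of my estimate. The grasp can go down from here.

Call:
play_rows([
  [[0.001,0.0018,0.015,0,0,0,0.06],[0,0,0.015,0,0,0,0.06],[0,0,0.011,0,0,0,0.06],[0,0,0,0,0,0,0.06],[0,0,0,0,0,0,0.06],[0,0,0,0,0,0,0.02],[0,0,0,0,0,0,0.015],[0,0,0,0,0,0,0.015],[0,0,0,0,0,0,0.015],[0,0,0,0,0,0,0.015],[0,0,0,0,0,0,0.015]],
], force=45)

```text
time_s: 5.7
tool_pos: [0.6541, 0.1473, 0.0717]
tool_rot: [180.0, -0.0, -3.0]
force: [0.4, 0.3, 0.6]
grip_width: 0.0258
grasp_force: 45.0
```

Call:
play_rows([
  [[0,0,-0.02,0,0,0,0.015],[0,0,-0.04,0,0,0,0.015],[0,0,-0.045,0,0,0,0.015],[0,0,-0.045,0,0,0,0.015],[0,0,-0.045,0,0,-0.13,0.015],[0,0,-0.035,0,0,-0.13,0.015],[0,0,0,0,0,-0.13,0.015],[0,0,0,0,0,-0.13,0.015],[0,0,0,0,0,-0.13,0.015],[0,0,0,0,0,-0.13,0.015],[0,0,0,0,0,-0.13,0.015],[0,0,0,0,0,-0.13,0.015]],
])

```text
time_s: 6.9
tool_pos: [0.6539, 0.1473, 0.3012]
tool_rot: [-180.0, 0.0, 56.9]
force: [-0.1, 0.6, -1.2]
grip_width: 0.0256
grasp_force: 45.0
```

Call:
play_rows([
  [[0,0,0,0,0,-0.042,0.015],[0,0,0,0,0.1309,0,0.015],[0,0,0,0,0.1309,0,0.015],[0,0,0,0,0.1309,0,0.015],[0,0,0,0,0.1309,0,0.015],[0,0,0,0,0,0,0.015],[0,0,0,0,0,0,0.015]],
])

```text
time_s: 7.6
tool_pos: [0.654, 0.1457, 0.3012]
tool_rot: [-180.0, -29.8, 58.9]
force: [-0.5, 0.8, -0.5]
grip_width: 0.0254
grasp_force: 45.0
```

Call:
play_rows([
  [[-0.038,0.0127,-0.0204,0,0,0,0.015],[-0.038,0.0127,-0.0204,0,0,0,0.015],[-0.038,0.0127,-0.0204,0,0,0,0.015],[-0.038,0.0127,-0.0204,0,0,0,0.015],[-0.038,0.0127,-0.0204,0,0,0,0.015],[-0.038,0.0127,-0.0204,0,0,0,0.015],[-0.038,0.0127,-0.0204,0,0,0,0.015],[-0.038,0.0127,-0.0204,0,0,0,0.015],[0,0,0,0,0,0,0.015],[0,0,0,0,0,0,0.015],[0,0,0,0,0,0,0.015]],
])

```text
time_s: 8.7
tool_pos: [0.5654, -0.197, 0.2919]
tool_rot: [180.0, -30.0, 59.4]
force: [0.2, 0.8, -1.2]
grip_width: 0.0257
grasp_force: 45.0
```

```bash
python3 look.py w4 spindle stand clip
```

```text
[ 0.56516322 -0.19702885  0.29179542] [179.94846923 -29.99115816  59.38592151] cam [ 0.555 -0.215  0.467] axis [ 0.14  0.22 -0.97] right [ 0.86 -0.51  0.  ]
spindle 0.91 [293.0, 147.0, 362.0, 223.0] 3280
spindle 0.47 [238.0, 36.0, 299.0, 100.0] 2384
stand 0.85 [290.0, 139.0, 360.0, 224.0] 4700
clip 0.65 [292.0, 204.0, 354.0, 289.0] 2254
clip 0.23 [290.0, 148.0, 358.0, 222.0] 3350
```

View pics/w4.png

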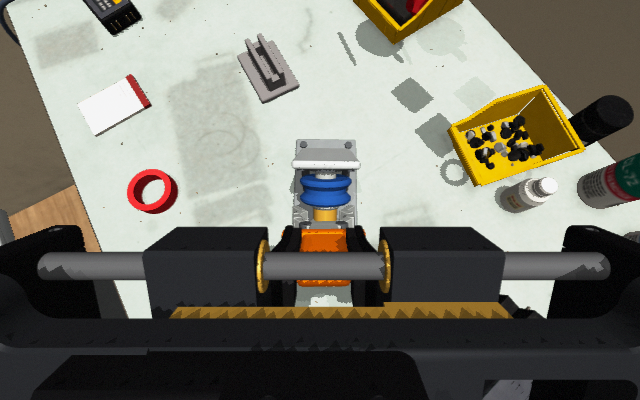

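The clip is held squarely; below and beyond it the blue pulley is at (326,190), the brass floor at (326,214), the plate's top edge at (292..361,163) and the base's far corners at (297,140) and (354,139). I'll overlay my model on a crop to correct the spindle's pose.

```bash
cat >> h.py <<'E'
def spin(yaw,sx,sy):
    a=np.radians(yaw);h=np.array([np.cos(a),np.sin(a),0]);k=np.array([0,0,1.]);c,s=np.cos(np.pi/6),.5
    x=c*h+s*k;y=np.array([-h[1],h[0],0]);z=-s*h+c*k
    return np.array([x,y,z]).T,np.array([sx,sy,.095]),np.array([h,y,k]).T
def model(yaw,sx,sy):
    M,o,B=spin(yaw,sx,sy);so=o-B@[-.055,0,.095];t=np.linspace(0,2*np.pi,40)
    ring=lambda x,r:(np.c_[x+0*t,r*np.cos(t),r*np.sin(t)])@M.T+o
    base=np.array([(-.09,-.05,.012),(.09,-.05,.012),(.09,.05,.012),(-.09,.05,.012),(-.09,-.05,.012)])@B.T+so
    plate=np.array([(.06,-.039,.028),(.06,.039,.028)])@M.T+o
    return [ring(.016,.032),ring(.046,.032),ring(.008,.015),ring(.008,.0195),ring(-.03,.0195),base,plate]
def clipm(T,Rt,off=.0397):
    # clip outline from TCP pose
    P=np.array([(0.006*sx,.013*sy,z-off) for sx in(-1,1) for sy,z in((-1,.078),(1,.078),(1,.038),(-1,.038))])
    P=P*[1,-1,-1];return [(P[i:i+4][[0,1,2,3,0]])@Rt.T+T for i in(0,4)]
def overlay(src,name,ps,out,box,f):
    K,V=load(name);x0,y0,x1,y1=box;im=cv2.resize(cv2.imread(src)[y0:y1,x0:x1],None,fx=f,fy=f,interpolation=2)
    cols=[(0,255,0),(0,255,255),(255,0,255)]
    for i,p in enumerate(ps):
        q=np.round((proj(K,V,p)-[x0,y0]+.5)*f).astype(np.int32);cv2.polylines(im,[q],False,cols[i%3],1)
    cv2.imwrite(out,im)
E
python3 - <<'E'
from h import *
from scipy.optimize import least_squares
import cell
T=np.array([.5652,-.197,.2918]);Rt=R.from_euler("xyz",[179.95,-29.99,59.39],degrees=True).as_matrix()
overlay("pics/w4.png","w4",model(59,.5967,-.1456)+clipm(T,Rt),"pics/w4o.png",(275,130,375,240),5.4)
E
```

```text
(no output)
```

View pics/w4o.png

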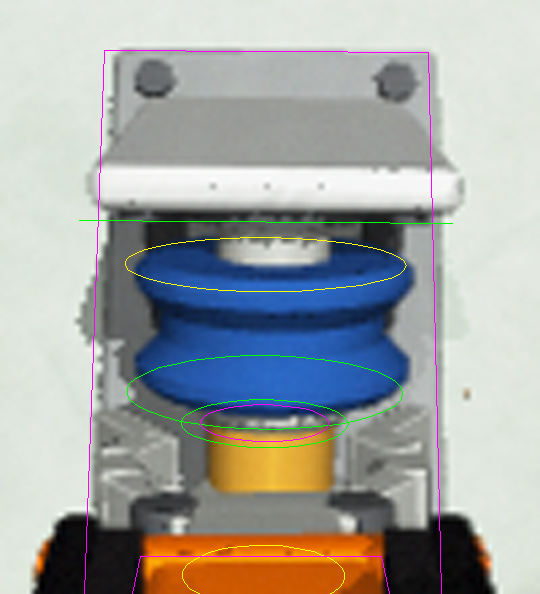

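The overlay sits about 1.5 px left of the real spindle and 2 px low along the axis, with nearly the right turn. I correct by 1 to 2 mm, go to 35 mm above home and look again from there.

Call:
play_rows([
  [[-0.0448,0.0017,0,0,0,0.008,0.015],[0,0,0.035,0,0,0,0.015],[0,0,0.035,0,0,0,0.015],[0,0,0.035,0,0,0,0.015],[0,0,0.0216,0,0,0,0.015],[0,0,0,0,0,0,0.015],[0,0,0,0,0,0,0.015],[0,0,0,0,0,0,0.015]],
])

```text
time_s: 9.7
tool_pos: [0.5783, -0.1819, 0.1604]
tool_rot: [-179.9, -30.0, 58.5]
force: [0.4, -0.4, -0.9]
grip_width: 0.0259
grasp_force: 45.0
```

```bash
python3 look.py w5; python3 - <<'E'
from h import *
import cell
o=cell.get_obs();T=np.array(o["tool_pos"]);Rt=R.from_euler("xyz",o["tool_rot"],degrees=True).as_matrix()
r=cell.read_camera("scene");cv2.imwrite("pics/s5.png",r["frame"][:,:,::-1]);np.savez("s5.npz",intrinsics=r["intrinsics"],view=r["view"])
ps=model(58.9,.5985,-.1449)+clipm(T,Rt)
overlay("pics/w5.png","w5",ps,"pics/a.png",(270,120,390,290),3.5)
overlay("pics/s5.png","s5",ps,"pics/b.png",(310,120,372,205),7)
a,b=cv2.imread("pics/a.png"),cv2.imread("pics/b.png");h=max(len(a),len(b));pad=lambda i:cv2.copyMakeBorder(i,0,h-len(i),0,0,0)
m=np.hstack([pad(a),pad(b)]);cv2.imwrite("pics/m5.png",m[:600,:]);print(m.shape)
E
```

```text
[ 0.57828602 -0.18198245  0.16036833] [-179.91675087  -29.95114229   58.47943682] cam [ 0.568 -0.199  0.335] axis [ 0.14  0.22 -0.97] right [ 0.85 -0.52  0.  ]
(595, 854, 3)
```

View pics/m5.png

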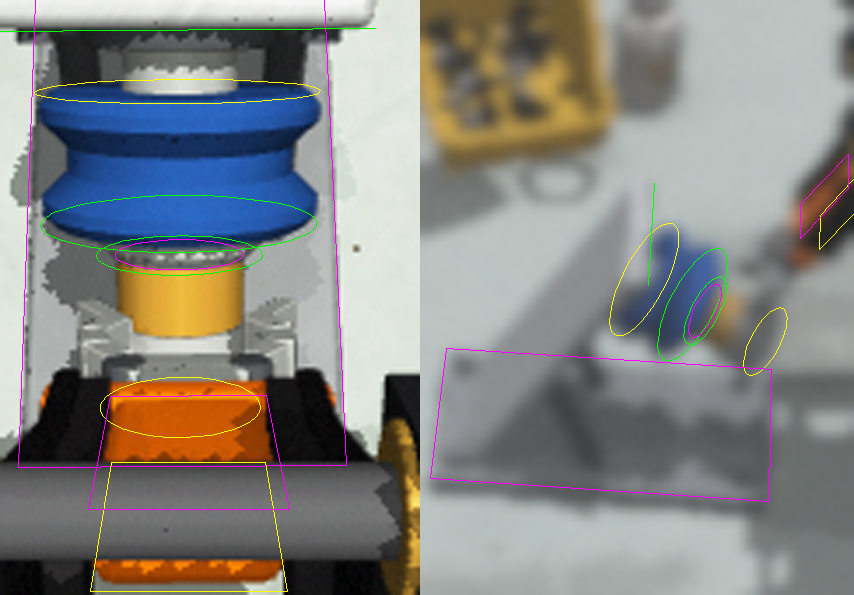

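The wrist overlay now matches: pulley model 37..319 against 40..318 in the picture, and the pulley rim within about 1 mm along the axis. The scene view agrees to about 3 mm. Now the offset from the tool to the axis of the groove.

```bash
python3 - <<'E'
from h import *
import cell
o=cell.get_obs();T=np.array(o["tool_pos"]);Rt=R.from_euler("xyz",o["tool_rot"],degrees=True)
M,s,_=spin(58.7,.5989,-.1442)
print(T,"TCP in spindle frame mm",1000*M.T@(T-s))
A=M@np.diag([1,-1,-1]);print("turn needed (tool rotvec)",(Rt.inv()*R.from_matrix(A)).as_rotvec())
print("shift in tool axes to 30mm above home",1000*(Rt.as_matrix().T@(s+M@[0,0,.0697]-T)))
# measured tilt of pixels: clip vs brass, camera frame
K,V=load("w5");print(K[0,2],V[:3,:3]@Rt.as_matrix(),V[:3,:3]@T+V[:3,3])
E
```

```text
[ 0.57815722 -0.18191357  0.16021182] TCP in spindle frame mm [-4.63401843 -1.86906706 77.9755716 ]
turn needed (tool rotvec) [ 0.00024804  0.00085452 -0.00342561]
shift in tool axes to 30mm above home [ 4.63465481 -1.88699467  8.27114561]
323.3310002813959 [[ 6.49549770e-04  9.99998148e-01 -1.81189957e-03]
 [ 9.66655555e-01 -1.63899798e-04  2.56080087e-01]
 [ 2.56079316e-01 -1.91781955e-03 -9.66653871e-01]] [-0.00020926 -0.02602742 -0.17401498]
```

Call:
play_rows([
  [[0.0046,-0.0018,0,0,0,-0.003,0.015],[0,0,0.008,0,0,0,0.015],[0,0,0,0,0,0,0.015],[0,0,0,0,0,0,0.015]],
])

```text
time_s: 10.2
tool_pos: [0.5801, -0.1723, 0.1539]
tool_rot: [-179.8, -30.0, 58.7]
force: [0.0, 0.1, -1.3]
grip_width: 0.0253
grasp_force: 45.0
```

```bash
cat > rel.py <<'E'
from h import *
import cell
o=cell.get_obs();T=np.array(o["tool_pos"]);M,s,_=spin(58.7,.5989,-.1442)
print("TCP in spindle frame mm",np.round(1000*M.T@(T-s),1),"force",np.round(M.T@o["force"],1),"tq",np.round(o["wrist_torque"],2),np.round(o["tool_rot"],1),o["grip_width"],o["time_s"])
E
python3 look.py w6; python3 rel.py; python3 - <<'E'
from h import *
import cell
o=cell.get_obs();T=np.array(o["tool_pos"]);Rt=R.from_euler("xyz",o["tool_rot"],degrees=True).as_matrix()
overlay("pics/w6.png","w6",model(58.7,.5989,-.1442)+clipm(T,Rt),"pics/a6.png",(270,120,390,290),3.5)
E
```

```text
[ 0.58014752 -0.17258818  0.15404837] [-179.81516847  -29.99720155   58.67162411] cam [ 0.57  -0.19   0.329] axis [ 0.13  0.22 -0.97] right [ 0.85 -0.52 -0.  ]
TCP in spindle frame mm [ 0.1  1.3 68.1] force [ 0.  -0.6 -0.3] tq [-0.54  0.3  -0.04] [-179.8  -30.    58.7] 0.025551152222145213 10.25
```

View pics/a6.png

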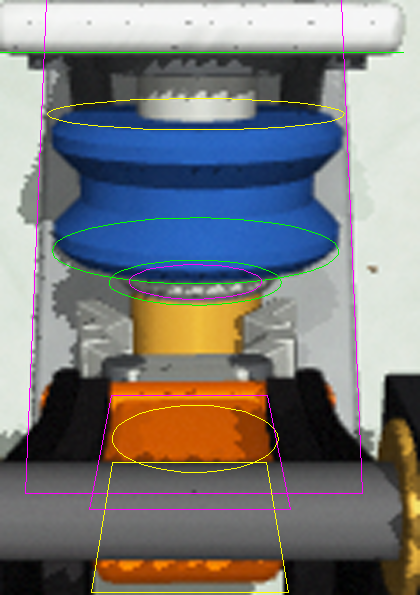

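The brass is now centred at 196 against the tool's centre line at 187, so the tool is about 1.6 mm off sideways; along the axis it matches. I shift by that and check the reading.

Call:
play_rows([
  [[0,0.0016,0,0,0,0,0.015],[0,0,0,0,0,0,0.015],[0,0,0,0,0,0,0.015],[0,0,0,0,0,0,0.015],[0,0,0,0,0,0,0.015]],
])

```text
time_s: 10.75
tool_pos: [0.5816, -0.1735, 0.1542]
tool_rot: [-179.8, -30.0, 58.7]
force: [0.1, -0.4, -0.6]
grip_width: 0.0254
grasp_force: 45.0
```

```bash
python3 rel.py; python3 look.py w7; python3 - <<'E'
import cv2,numpy as np
im=cv2.cvtColor(cv2.imread("pics/w7.png"),cv2.COLOR_BGR2HSV)
for n,lo,hi,rows in(("blue",(105,120,40),(125,255,255),(120,215)),("brass",(12,90,60),(28,255,255),(195,222))):
    m=cv2.inRange(im,lo,hi)[rows[0]:rows[1],290:360];ys,xs=np.nonzero(m);print(n,xs.min()+290,xs.max()+290,ys.min()+rows[0],ys.max()+rows[0],xs.mean()+290)
E
```

```text
TCP in spindle frame mm [ 0.1 -0.5 68.3] force [-0.6 -0.3 -0.4] tq [-0.57  0.3   0.  ] [-179.8  -30.    58.7] 0.02543651491994403 10.75
[ 0.58160587 -0.17354459  0.15423268] [-179.83871796  -29.99429248   58.67476681] cam [ 0.571 -0.191  0.329] axis [ 0.14  0.22 -0.97] right [ 0.85 -0.52 -0.  ]
blue 290 359 150 199 324.0487195502811
brass 305 341 203 221 322.97523809523807
```

Call:
play_rows([
  [[0,0,0.006,0,0,0,0.015],[0,0,0.005,0,0,0,0.015],[0,0,0.002,0,0,0,0.015],[0,0,0.002,0,0,0,0.015],[0,0,0,0,0,0,0.015],[0,0,0,0,0,0,0.015]],
], force=55)

```text
time_s: 11.4
tool_pos: [0.586, -0.1685, 0.1426]
tool_rot: [-179.9, -30.0, 58.7]
force: [-4.5, -4.5, 8.3]
grip_width: 0.0252
grasp_force: 55.0
```

```bash
python3 rel.py
```

```text
TCP in spindle frame mm [-0.  -1.6 55. ] force [-1.2  1.5 10.3] tq [-0.24  0.72  0.26] [-179.9  -30.    58.7] 0.02516524178406928 11.4
```

Call:
play_rows([
  [[0,0,0.002,0,0,0,0.015],[0,0,0.002,0,0,0,0.015],[0,0,0.001,0,0,0,0.015],[0,0,0,0,0,0,0.015],[0,0,0,0,0,0,0.015]],
])

```text
time_s: 11.9
tool_pos: [0.5871, -0.1666, 0.1382]
tool_rot: [-179.9, -29.9, 58.6]
force: [-5.3, -4.9, 9.6]
grip_width: 0.0256
grasp_force: 55.0
```

```bash
python3 rel.py
```

```text
TCP in spindle frame mm [-0.3 -1.6 50. ] force [-1.2  2.  11.8] tq [-0.3   0.77  0.3 ] [-179.9  -29.9   58.6] 0.025590074641688016 11.9
```

Call:
play_rows([
  [[0,0,0.002,0,0,0,0.015],[0,0,0.002,0,0,0,0.015],[0,0,0.002,0,0,0,0.015],[0,0,0,0,0,0,0.015],[0,0,0,0,0,0,0.015]],
])

```text
time_s: 12.4
tool_pos: [0.5883, -0.1625, 0.1314]
tool_rot: [-179.8, -30.0, 58.7]
force: [-0.2, -2.0, 0.8]
grip_width: 0.0253
grasp_force: 55.0
```

```bash
python3 rel.py
```

```text
TCP in spindle frame mm [-0.1 -0.4 42.1] force [-1.1 -0.9  1.6] tq [-0.75  0.43 -0.  ] [-179.8  -30.    58.7] 0.025284526235681455 12.4
```

Call:
play_rows([
  [[0,0,0.002,0,0,0,0.015],[0,0,0.002,0,0,0,0.015],[0,0,0.001,0,0,0,0.015],[0,0,0,0,0,0,0.015],[0,0,0,0,0,0,0.015]],
])

```text
time_s: 12.9
tool_pos: [0.5892, -0.161, 0.1289]
tool_rot: [-179.8, -30.0, 58.7]
force: [-8.9, -3.6, 11.9]
grip_width: 0.0256
grasp_force: 55.0
```

```bash
python3 rel.py
```

```text
TCP in spindle frame mm [ 0.1 -0.5 39. ] force [-0.7  5.8 14.2] tq [0.07 1.32 0.71] [-179.8  -30.    58.7] 0.02558643213346393 12.9
```

Call:
play_rows([
  [[0,0,0.002,0,0,0,0.015],[0,0,0.0015,0,0,0,0.015],[0,0,0,0,0,0,0.015],[0,0,0,0,0,0,0.015]],
])

```text
time_s: 13.3
tool_pos: [0.5894, -0.1611, 0.1286]
tool_rot: [-179.8, -29.9, 58.6]
force: [-21.4, -8.0, 33.7]
grip_width: 0.0254
grasp_force: 55.0
```

```bash
python3 rel.py
```

```text
TCP in spindle frame mm [ 0.  -0.7 38.8] force [ 1.3 14.2 38.2] tq [1.39 2.89 1.78] [-179.8  -29.9   58.6] 0.025433500192319693 13.3
```

The snap showed as a force drop at about 42 mm, followed by a rigid stop at 39 mm, so the clip is home. I take off the pressure, then let go.

Call:
play_rows([
  [[0,0,-0.002,0,0,0,0.015],[0,0,-0.0025,0,0,0,0.015],[0,0,0,0,0,0,0.015],[0,0,0,0,0,0,0.015]],
], force=30)

```text
time_s: 13.7
tool_pos: [0.5892, -0.161, 0.1289]
tool_rot: [-179.8, -30.0, 58.7]
force: [-6.5, -3.3, 8.8]
grip_width: 0.0258
grasp_force: 30.0
```

```bash
python3 rel.py
```

```text
TCP in spindle frame mm [ 0.1 -0.5 39.1] force [-0.9  3.9 10.7] tq [-0.21  0.96  0.39] [-179.8  -30.    58.7] 0.02584542667378393 13.7
```

Still 11 N of push left; a little more off, then open and back out along the tool axis.

Call:
play_rows([
  [[0,0,-0.001,0,0,0,0.015],[0,0,0,0,0,0,0.015],[0,0,0,0,0,0,0.035],[0,0,0,0,0,0,0.05],[0,0,0,0,0,0,0.06],[0,0,0,0,0,0,0.06],[0,0,0,0,0,0,0.06]],
])

```text
time_s: 14.4
tool_pos: [0.5891, -0.1609, 0.129]
tool_rot: [-179.8, -30.0, 58.7]
force: [0.3, -0.2, -0.1]
grip_width: 0.056
grasp_force: 0.0
```

Call:
play_rows([
  [[0,0,-0.015,0,0,0,0.06],[0,0,-0.03,0,0,0,0.06],[0,0,-0.04,0,0,0,0.06],[0,0,-0.04,0,0,0,0.06],[0,0,-0.03,0,0,0,0.06],[0,0,0,0,0,0,0.06],[0,0,0,0,0,0,0.06],[0,0,0,0,0,0,0.06]],
])

```text
time_s: 15.2
tool_pos: [0.5488, -0.2266, 0.2626]
tool_rot: [-179.7, -30.0, 58.7]
force: [-0.1, 0.9, 0.0]
grip_width: 0.0599
grasp_force: 0.0
```

```bash
python3 rel.py; python3 look.py w8 clip; python3 - <<'E'
from h import *
import cell
r=cell.read_camera("scene");cv2.imwrite("pics/s8.png",r["frame"][:,:,::-1]);np.savez("s8.npz",intrinsics=r["intrinsics"],view=r["view"])
M,s,_=spin(58.7,.5989,-.1442)
box=lambda w,z:(np.array([(x,y,z) for x,y in((-.006,-w),(.006,-w),(.006,w),(-.006,w),(-.006,-w))])@M.T+s)
ps=[box(.013,.078),box(.025,.038)]
c=np.round(proj(*load("w8"),ps[0]).mean(0)).astype(int);print(c)
overlay("pics/w8.png","w8",ps,"pics/a.png",(c[0]-60,max(c[1]-85,0),c[0]+60,c[1]+65),3.5)
overlay("pics/s8.png","s8",ps,"pics/b.png",(310,125,372,200),5.5)
a,b=cv2.imread("pics/a.png"),cv2.imread("pics/b.png");h=max(len(a),len(b));pad=lambda i:cv2.copyMakeBorder(i,0,h-len(i),0,0,0)
m=np.hstack([pad(a),pad(b)]);cv2.imwrite("pics/m8.png",m[:600,:800])
E
```

```text
TCP in spindle frame mm [  0.3   0.  193.4] force [ 0.6  0.5 -0.3] tq [-0.5   0.28 -0.02] [-179.7  -30.    58.7] 0.059935126763072596 15.2
[ 0.54876946 -0.22633908  0.26234499] [-179.70569465  -30.019681     58.68822987] cam [ 0.539 -0.244  0.437] axis [ 0.13  0.22 -0.97] right [ 0.86 -0.52 -0.  ]
clip 0.58 [301.0, 173.0, 349.0, 201.0] 974
[326 196]
```

View pics/m8.png

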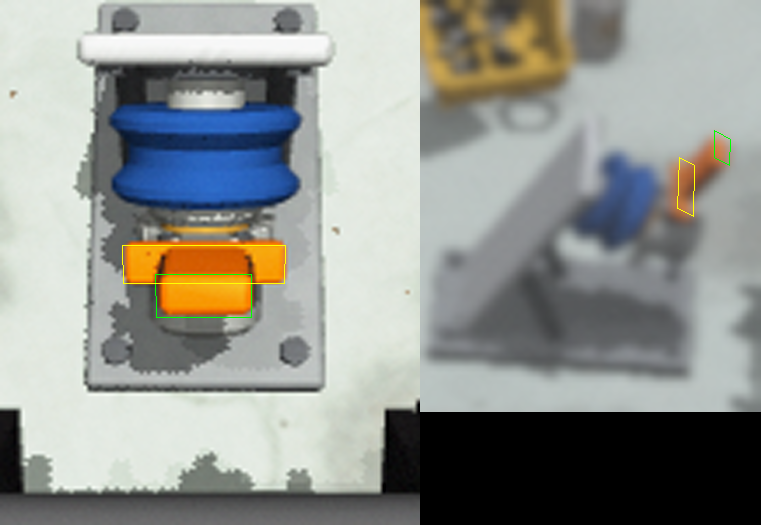

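The clip's shoulder at (204,262) and tab at (205,296) lie on the drawn home pose to about 1 px, square in the groove. The fingers are well clear, so I hand it in.

```bash
python3 -c "
from cell import sign_off;print(sign_off())"
```

```text
the job is handed in; nothing more can be done
None
```

The clip is out of the rack and snapped fully home and square in the spindle's groove, released with the arm clear of it; I handed the job in at about 15 s of the 61 s allowed.

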